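Clear the brick chips off the sample plate

TASK

Take the scraper block by its wooden handle and use it to wipe both brick chips off the steel plate into the white catch tray along the plate's edge, never touching the chips with the fingers. Then stand the scraper back upright on the bench where you found it; do not let it drop.

Things in the scene. Friction and masses are not known exactly. Their poses are not given: they have to be found in the camera images.
- scraper: Upright loose block, about 0.28 kg: grey plastic foot 140 x 30 mm (x, y), 22 mm high, flat below; on it a pale wooden handle rib, 90 mm in x, 20 mm thick in y (grip across this), z = 22 to 81 mm. Either long side of the foot wipes. Origin: centre of the foot's underside, on the bench; z up, x within 20 deg of world x. A bare grey mortar bar, 160 x 40 x 40 mm, lies beside it, 120 mm or more off.
- plate: Fixed bare-steel plate 200 x 200 mm, flat top 40 mm above the bench, no rim. Origin: its centre at bench level; x, y along its edges (yaw within 15 deg of world), z up. White open tray along its +y edge only: inside y = 100 to 200, x = -118 to 118 mm, floor 4 mm up, three outer walls 45 mm high, none on the plate's side. Jar and beaker stand beyond the plate's +x side.
- chip0: Loose chip of red-brown brick, about 24 x 20 x 13 mm (z), 14 g, lying on the steel plate. Origin: centre of its underside, z up, any yaw. It starts in the -x half of the plate, its origin within x -45 to -20 mm and y -20 to 50 mm in the plate's axes.
- chip1: Loose chip of red-brown brick, about 24 x 20 x 13 mm (z), 14 g, lying on the steel plate. Origin: centre of its underside, z up, any yaw. It starts in the +x half of the plate, its origin within x 20 to 45 mm and y -20 to 50 mm in the plate's axes.

How it is judged:
By the outcome, as a careful person would: the job done as asked, in the order asked, and still so for the second after the job is handed in, with the robot touching nothing.
It also fails if it takes over 51 s, if anything falls off the work surface, if the arm or the gripper's body presses on something with over 40 N, if the wrist force passes 120 N, or if a joint passes its speed limit or range.

ROBOT

A 6-joint arm with a two-finger parallel gripper is mounted at the origin on the work surface. World frame = base frame: x ahead of the robot, y to its left, z up, the work surface at z = 0. Lengths are in mm, angles in rad, forces in N, time in s.
With the tool pointing down it reaches from about 325 to 875 mm from the base axis. Payload 4.4 kg.
Tool frame: the origin (TCP) lies on the centre line of the jaws, within the pads' length; the fingertips stand ahead of it and the grasp point (between the pads) lies 6 mm ahead of it (ctrl.tcp_to_tips is the z of the fingertips in the tool frame, in mm); z points along the fingers, y is the direction in which the jaws open and shut (so a half turn about z gives the same grasp; the last joint's range is limited). The gripper opens to 85 mm and grips with 20 to 120 N. Pads are 22 mm wide; open, the fingers measure 114 mm over their backs; the gripper's body (76 mm by 85 mm) begins 54 mm behind the grasp point. The pads swing forward as they close: fully open they stand 13 mm farther back than shut.
Start: joints at [1.036, 0.207, 1.542, -0, 1.393, -0.15], TCP at [215.85, 532.951, 256.282] pointing down, gripper open.
Joint ranges: [-2.73, 2.73], [-0.86, 2.22], [0.23, 2.46], [-1.11, 4.25], [0.08, 2.63], [-2.82, 2.82]. Speed limits (rad/s): [2.79, 2.79, 3.14, 3.14, 3.14, 3.14].

INTERFACE

Orientations are given as a 3x3 rotation matrix whose columns are the frame's x, y, z axes.
In Python, from plant import ctrl, sensors, optics gives the robot as it stands. Calls block until the motion is done:
- ctrl.move_ptp(position, orientation): joint-space move of the TCP to a pose.
- ctrl.move_l(position, rot=None, vel=150, threshold=None): straight line of the TCP; rot=None keeps the orientation; vel is the mean speed in mm/s. With threshold (N) it stops when the force on the tool has changed by that much, and returns True; else False.
- ctrl.set_joints(angles): joint-space move.
- ctrl.gripper_to(opening, force=None): finger opening in mm; force is the grip in N (None keeps the last); returns when the fingers have stopped.
- ctrl.hold(seconds).
- ctrl.solve_ik(position, orientation): joint angles nearest the present ones, or None.
- sensors.read_state(): the state.
- optics.grab_frame(name): name is "scene" or "top"; returns (picture, depth): 384x512x3 uint8, red, green, blue; 384x512 float32, mm along the optical axis (not along the pixel's ray), 0 where there is no reading.
- optics.camera_params(name): a dict with "mtx" (3x3 intrinsics, pixels), "k1" (the pictures are not rectified: a ray, as slopes to the right and down, at radius r is drawn at 1 + k1 r^2 times it, then the intrinsics apply), "R" (3x3) and "t" (3): a world point X has camera coordinates R X + t. Camera axes: x right, y down, z forward; pixel columns grow to the right and rows downward; lengths in mm; the calibration is good to about 2 mm. A picture is of the moment at which its call begins. camera_params takes no time and is no camera call.
A pose or a line that the arm cannot do raises ctrl.MotionError and nothing moves.
- ctrl.finish_job(): hands the job in, once; it reports no verdict.
The state is a dict: "t": time; "q": joint angles; "qvel": joint speeds; "tau": joint torques, N m; "eef_pos": TCP position; "eef_rot": TCP orientation; "force": force on the tool from outside, world axes, zero at the start; "wrist_torque": the same for the moment, N m; "grip_width": finger opening in mm.
Only numpy, scipy, OpenCV 4.12 (cv2) and the standard library are available. Lean on these libraries where they do the work, as an engineer would, in place of code of your own. Each camera call takes 0.05 s, during which the arm holds its last target. There are 200 camera calls.

## Working session

There is one attempt and no reset: what is moved stays moved. The work goes in short steps, each a Python script; the robot and the scene stay as the last script left them, time stands still between calls to the robot, and variables do not carry over. Pictures are saved under pics/ and viewed, about 8 in all and at most 12, crops included, and the job is handed in when it is done.

```bash
ls; mkdir -p pics; python3 - <<'E'
from plant import ctrl,sensors,optics
import cv2,numpy as np
for n in("scene","top"):
    p,d=optics.grab_frame(n); cv2.imwrite(f"pics/{n}0.png",p[:,:,::-1]); np.savez(f"{n}0.npz",p=p,d=d)
    c=optics.camera_params(n); print(n,c, (d==0).mean())
print(ctrl.tcp_to_tips, sensors.read_state()["t"],sensors.read_state()["eef_rot"])
E
```

```text
pics
scene {'mtx': array([[468.75719881,   0.        , 253.95277948],
       [  0.        , 468.75719881, 184.82748113],
       [  0.        ,   0.        ,   1.        ]]), 'k1': -0.06541762168374111, 'R': array([[ 0.37511047,  0.92695029,  0.00743684],
       [ 0.55914308, -0.21985591, -0.79938876],
       [-0.73935861,  0.30401735, -0.60076809]]), 't': array([-105.10468742, -246.59117374, 1287.41755366])} 0.004114786783854167
top {'mtx': array([[383.28301231,   0.        , 252.7411133 ],
       [  0.        , 383.28301231, 187.58660999],
       [  0.        ,   0.        ,   1.        ]]), 'k1': 0.03384200715114269, 'R': array([[ 0.09949541, -0.99501251, -0.00712531],
       [-0.96975842, -0.09536131, -0.22466602],
       [ 0.22286602,  0.02926307, -0.97440977]]), 't': array([-152.37460802,  514.62549356,  639.22257664])} 0.0039520263671875
25.0 0.1 [[-9.26880544e-01  3.75355061e-01 -1.01739208e-03]
 [ 3.75356342e-01  9.26878848e-01 -1.79353193e-03]
 [ 2.69787913e-04 -2.04427442e-03 -9.99997874e-01]]
```

View pics/top0.png

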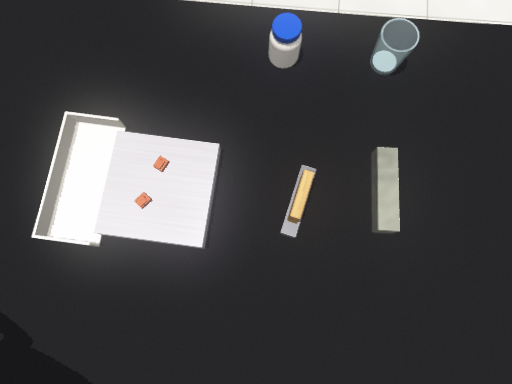

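View pics/scene0.png

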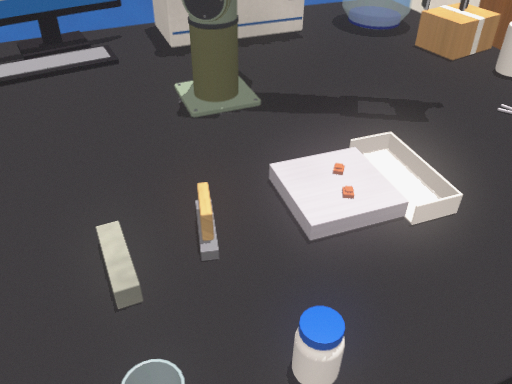

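The top view shows the plate at about (160,188) px with the tray on its left (+y). The chips are at (161,163) and (143,200), the scraper at (298,200), and the mortar bar at (387,190). The jar and beaker are at the top (+x). Next I measure positions.

```bash
cat > h.py <<'E'
import numpy as np,cv2
from plant import ctrl,sensors,optics
def ray(n,uv,z):
    c=optics.camera_params(n);K=c["mtx"];uv=np.atleast_2d(np.asarray(uv,float))
    s=(uv-K[:2,2])/[K[0,0],K[1,1]]
    D=np.array([c["k1"],0,0,0]); 
    s=cv2.undistortPoints(uv[:,None],K,D)[:,0]
    d=np.c_[s,np.ones(len(s))]@c["R"]; o=-c["R"].T@c["t"]
    return o+d*((z-o[2])/d[:,2])[:,None]
def blobs(m,amin):
    cs,_=cv2.findContours(m.astype(np.uint8),cv2.RETR_EXTERNAL,cv2.CHAIN_APPROX_NONE)
    return [c[:,0] for c in cs if cv2.contourArea(c)>amin]
def rect(n,c,z):
    P=ray(n,c,z)[:,:2].astype(np.float32); r=cv2.minAreaRect(P); return np.round(r[0],1),np.round(r[1],1),round(r[2],1)
def hsv(p): return cv2.cvtColor(p,cv2.COLOR_RGB2HSV).transpose(2,0,1).astype(int)
def red(p):
    h,s,v=hsv(p); return ((h<9)|(h>174))&(s>120)&(v>70)
def wood(p):
    h,s,v=hsv(p); return (h>=11)&(h<28)&(s>70)&(v>90)
def pts(n,m,d):  # depth pixels to world
    c=optics.camera_params(n);v,u=np.nonzero(m&(d>0))
    s=cv2.undistortPoints(np.c_[u,v].astype(float)[:,None],c["mtx"],np.array([c["k1"],0,0,0]))[:,0]
    X=np.c_[s,np.ones(len(s))]*d[v,u][:,None]; return (X-c["t"])@c["R"]
E
python3 - <<'E'
from h import *
roi={"top":(90,250,30,330),"scene":(130,270,180,470)}
for n in("top","scene"):
    f=np.load(f"{n}0.npz");p,d=f["p"],f["d"];a,b,l,r=roi[n]
    R=np.zeros(d.shape,bool);R[a:b,l:r]=1
    for c in blobs(red(p)&R,8):
        m=np.zeros(d.shape,np.uint8);cv2.fillPoly(m,[c],1);X=pts(n,m>0,d)
        print(n,"chip",rect(n,c,53),"depth top",np.median(X[X[:,2]>X[:,2].max()-5],0).round(1),X[:,2].max().round(1))
    w=wood(p)&R
    X=pts(n,w,d);T=X[X[:,2]>77]
    print(n,"wood",len(X),X[:,2].max(),"top",len(T),cv2.minAreaRect(T[:,:2].astype(np.float32)))
    A=pts(n,R,d)
    P=A[(A[:,2]>36)&(A[:,2]<43)]
    h,s,v=hsv(p)
    g=pts(n,R&(v>140)&(s<40),d);g=g[(g[:,2]>37)&(g[:,2]<42)]
    print(n,"plate",len(g),cv2.minAreaRect(g[:,:2].astype(np.float32)),np.median(g[:,2]), g.mean(0))
    F=A[(A[:,2]>18)&(A[:,2]<25)&(A[:,1]<g[:,1].min()-40)]
    print(n,"foot",len(F),cv2.minAreaRect(F[:,:2].astype(np.float32)) if len(F)>4 else '')
E
```

```text
top wood 647 85.23458122091196 top 562 ((520.0510864257812, -187.7066192626953), (19.95100212097168, 89.19216918945312), 77.36038970947266)
top plate 10189 ((513.4746704101562, 53.01011657714844), (458.70306396484375, 245.32333374023438), 87.41442108154297) 40.18784406335353 [512.92039114  79.34908381  40.11967644]
top foot 0 
scene wood 708 83.93775217921758 top 365 ((519.82470703125, -189.37034606933594), (18.366403579711914, 91.23746490478516), 77.27226257324219)
scene plate 6528 ((515.9379272460938, 127.37877655029297), (307.6400146484375, 248.06683349609375), 87.45394897460938) 39.98339312743055 [524.58884662  79.33993328  39.937911  ]
scene foot 410 ((520.5604248046875, -189.1600341796875), (29.84638023376465, 142.6686248779297), 77.77794647216797)
```

```bash
python3 - <<'E'
from h import *
for n,R0 in(("top",(90,250,30,225)),("scene",(145,240,262,420))):
    f=np.load(f"{n}0.npz");p,d=f["p"],f["d"];a,b,l,r=R0
    R=np.zeros(d.shape,bool);R[a:b,l:r]=1
    h,s,v=hsv(p)
    if n=="top": print(p[163,161],h[163,161],s[163,161])
    cm=R&(s>110)&(v>90)&((h<20)|(h>170))
    for c in blobs(cm,8):
        m=np.zeros(d.shape,np.uint8);cv2.fillPoly(m,[c],1);X=pts(n,m>0,d)
        print(n,"chip",c.mean(0),rect(n,c,50),"depth",np.median(X,0).round(1))
    A=np.full(d.shape,0.);A=pts(n,R&(d>0),d); Z=np.zeros(d.shape);Z[R&(d>0)]=A[:,2]
    m=((Z>37.5)&(Z<42.5)).astype(np.uint8)
    m=cv2.morphologyEx(m,cv2.MORPH_OPEN,np.ones((9,9)))
    c=max(blobs(m,500),key=cv2.contourArea)
    print(n,"plate",rect(n,c,40),c.min(0),c.max(0))
    ap=cv2.approxPolyDP(cv2.convexHull(c[:,None].astype(np.int32)),6,True)[:,0]
    print(ap.tolist(),ray(n,ap,40)[:,:2].round().tolist())
E
```

```text
[229 142 107] 9 136
top chip [142.03125 199.71875] (array([487. ,  98.5]), array([17.5, 21.7]), 53.1) depth [487.   98.1  51.6]
top chip [160.24242424 163.21212121] (array([558.7,  75.8]), array([18.8, 22.5]), 64.4) depth [558.   75.4  51.3]Traceback (most recent call last):
  File "<stdin>", line 14, in <module>
ValueError: max() iterable argument is empty
```

```bash
python3 - <<'E'
from h import *
for n,R0 in(("top",(90,260,30,235)),("scene",(135,245,255,430))):
    f=np.load(f"{n}0.npz");p,d=f["p"],f["d"];a,b,l,r=R0
    R=np.zeros(d.shape,bool);R[a:b,l:r]=1
    h,s,v=hsv(p)
    for c in blobs(R&(s>90)&(v>90)&((h<20)|(h>170)),8): print(n,"chip",rect(n,c,50))
    Z=np.zeros(d.shape,np.float32);Z[R&(d>0)]=pts(n,R,d)[:,2]
    Z=cv2.blur(Z,(3,3)); Z=cv2.medianBlur(Z,5)
    m=((Z>34)&(Z<55)).astype(np.uint8); m=cv2.morphologyEx(m,cv2.MORPH_OPEN,np.ones((13,13)))
    bl=sorted(blobs(m,500),key=cv2.contourArea); print(len(bl))
    if bl:
        c=bl[-1]; print(n,"plate",rect(n,c,40))
    # edges from grey: steps
    if n=="top":
        # +x,-x,-y edges: bright/dark transitions scanned in image
        g=v
        E={}
        E["+x"]=[(u,next(r for r in range(110,165) if g[r,u]>120)) for u in range(135,210,8)]
        E["-x"]=[(u,next(r for r in range(262,215,-1) if g[r,u]>120)) for u in range(115,200,8)]
        E["-y"]=[(next(q for q in range(240,190,-1) if g[r,q]>120),r) for r in range(155,235,8)]
        for k,q in E.items():
            W=ray(n,q,40)[:,:2].astype(np.float32); L=cv2.fitLine(W,cv2.DIST_HUBER,0,.01,.01).ravel()
            print(k,L.round(3),np.degrees(np.arctan2(L[1],L[0])).round(2))
E
```

```text
top chip (array([486.9,  97.6]), array([18.9, 22.6]), 53.4)
top chip (array([558.6,  75.4]), array([20.4, 23.5]), 65.5)
1
top plate (array([515.4,  75.7]), array([198.6, 196.4]), 87.9)
+x [3.90000e-02 9.99000e-01 6.14487e+02 6.61500e+01] 87.78
-x [2.60000e-02 1.00000e+00 4.15566e+02 7.15530e+01] 88.5
-y [ 9.99000e-01 -3.70000e-02  5.17825e+02 -2.40960e+01] -2.13
scene chip (array([563.3,  72.3]), array([18.3, 33.6]), 59.3)
scene chip (array([490.8,  94.4]), array([17.7, 34.9]), 59.3)
1
scene plate (array([519.1,  71.9]), array([201.2, 201.6]), 87.9)
```

```bash
cat >> h.py <<'E'
def rot(deg):
    a=np.radians(deg); y=np.array([-np.sin(a),np.cos(a),0]); z=np.array([0,0,-1.]); return np.c_[np.cross(y,z),y,z]
S=np.array([520.1,-188.7]); SY=-12.5; C=np.array([516.3,75.]); CY=-2.1
def pl(x,y):
    a=np.radians(CY); return C+[x*np.cos(a)-y*np.sin(a),x*np.sin(a)+y*np.cos(a)]
def st(l=""):
    s=sensors.read_state(); print(l,round(s["t"],2),s["eef_pos"].round(1) if hasattr(s["eef_pos"],"round") else s["eef_pos"],np.round(s["force"],1),round(s["grip_width"],1))
def snap(n,name):
    p,d=optics.grab_frame(n); cv2.imwrite(f"pics/{name}.png",p[:,:,::-1]); return p,d
E
python3 - <<'E'
from h import *
ctrl.move_ptp([*S,200],rot(SY)); st("above")
ctrl.gripper_to(60,60)
print(ctrl.move_l([*S,65],vel=120,threshold=10)); st("down")
a,d=optics.grab_frame("scene"); b,d=optics.grab_frame("top")
cv2.imwrite("pics/pre.png",np.vstack([a[100:384,60:360],b[100:300,180:480]])[:,:,::-1])
E
```

```text
above 2.87 [ 520.4 -188.   200.1] [-0.1 -0.2  0.3] 85.8
False
down 4.52 [ 520.9 -189.1   65.9] [-0.9 -1.9  0.5] 60.4
```

View pics/pre.png

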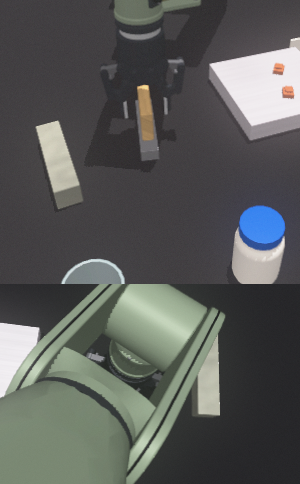

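The fingers straddle the handle at about (148,105) in the crop, with a clear gap on both sides. I'll close and lift.

```bash
python3 - <<'E'
from h import *
ctrl.gripper_to(15,70); ctrl.hold(.3); st("grip")
s=sensors.read_state(); np.save("g.npy",np.asarray(s["eef_pos"]))
ctrl.move_l([*S,170],vel=120); ctrl.hold(.2); st("lift")
ctrl.move_l([*pl(6,-48),170],rot(CY),vel=180); ctrl.hold(.2); st("over")
a,d=optics.grab_frame("scene")
cv2.imwrite("pics/over.png",cv2.resize(a[50:300,150:450],None,fx=2,fy=2)[:,:,::-1])
E
```

```text
grip 5.36 [ 520.3 -188.8   65.4] [-1.   0.7  4.8] 19.2
lift 6.58 [ 519.5 -188.4  168.9] [-0.5 -0.8 -3.3] 18.9
over 8.13 [520.6  26.  170. ] [-0.7 -0.7 -3.1] 19.0
```

View pics/over.png

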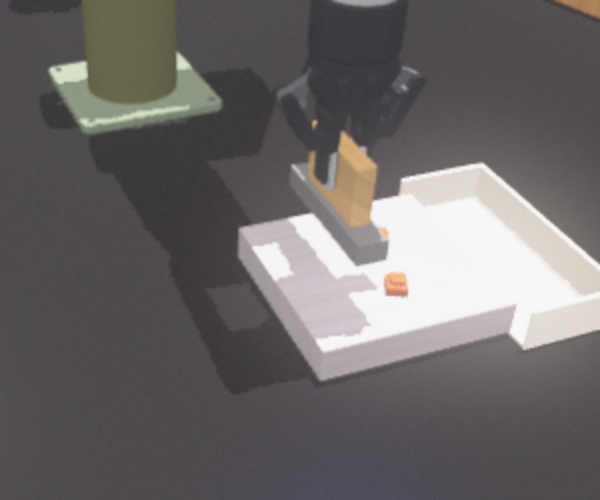

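The scraper hangs level behind both chips, and the chips haven't moved. I'll lower it, sweep into the tray and raise it.

```bash
python3 - <<'E'
from h import *
ctrl.move_l([*pl(6,-48),120],vel=120)
h=ctrl.move_l([*pl(6,-48),104.5],vel=25,threshold=6); st(f"touch {h}")
z=min(sensors.read_state()["eef_pos"][2],107.5)+1
ctrl.move_l([*pl(6,-48),z],vel=25); st("hover")
ctrl.move_l([*pl(6,40),z],vel=70); st("mid")
a,d=optics.grab_frame("scene")
print(ctrl.move_l([*pl(6,103),z],vel=70,threshold=30)); ctrl.hold(.3); st("end")
b,d=optics.grab_frame("scene")
cv2.imwrite("pics/sweep.png",cv2.resize(np.hstack([a[80:280,240:480],b[80:280,240:480]]),None,fx=1.6,fy=1.6)[:,:,::-1])
E
```

```text
touch True 9.32 [520.4  26.8 105.4] [-0.1 -0.1  5.2] 19.0
hover 9.6 [519.9  26.9 105.7] [ 0.4 -0.7 -2.3] 19.3
mid 11.01 [523.8 114.4 106.3] [-0.5  0.7 -3.3] 19.1
False
end 12.41 [526.1 177.4 106.4] [ 0.4 -0.3 -3.9] 19.1
```

View pics/sweep.png

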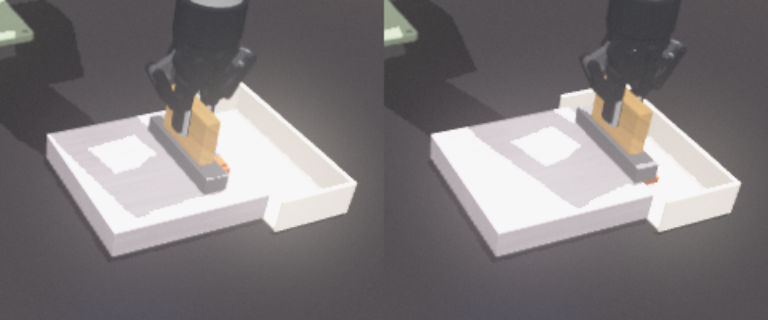

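The chips moved ahead of the foot. At the end a bit of red shows by the foot's near corner at (650,181), so I'll lift and check.

```bash
python3 - <<'E'
from h import *
ctrl.move_l([*pl(6,103),190],vel=150); 
ctrl.move_l([*pl(6,-110),190],vel=200);ctrl.hold(.2); st()
for n,(a,b,l,r) in(("scene",(120,240,255,470)),("top",(90,260,20,235))):
    p,d=snap(n,n+"_after"); np.savez(n+"1.npz",p=p,d=d)
    h,s,v=hsv(p);R=np.zeros(d.shape,bool);R[a:b,l:r]=1
    for c in blobs(R&(s>90)&(v>70)&((h<20)|(h>170)),6):
        m=np.zeros(d.shape,np.uint8);cv2.fillPoly(m,[c],1);X=np.median(pts(n,m>0,d),0); print(n,c.mean(0).round(),X.round(1))
p=cv2.imread("pics/scene_after.png");cv2.imwrite("pics/sa.png",cv2.resize(p[100:260,240:480],None,fx=2.5,fy=2.5))
E
```

```text
14.58 [518.3 -34.2 190. ] [ 0.4  0.  -3.3] 19.2
scene [404. 189.] [563.2 209.1  16.5]
scene [384. 169.] [486.5 212.3  16.3]
scene [292. 139.] [558.  -42.8 182. ]
top [ 86. 200.] [481.5 214.4  17.4]
top [205. 188.] [488.3 -36.3 204.9]
top [ 96. 162.] [558.  210.7  17.1]
```

View pics/sa.png

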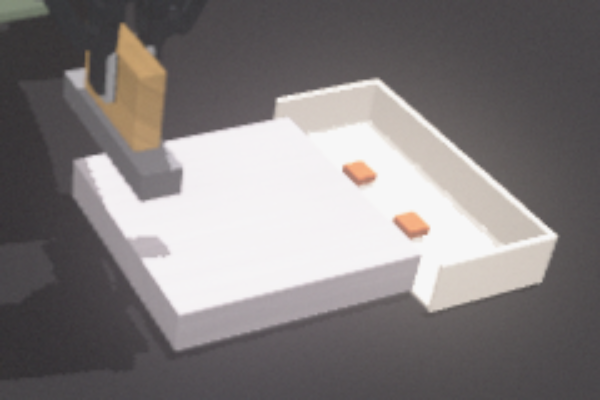

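Both chips lie flat on the tray floor, with tops at z≈17, at (360,172) and (411,223) in the crop. I'll put the scraper back now.

```bash
python3 - <<'E'
from h import *
ctrl.move_l([*S,170],rot(SY),vel=180)
ctrl.move_l([*S,75],vel=120); ctrl.hold(.2); st("near")
h=ctrl.move_l([*S,64],vel=20,threshold=6); ctrl.hold(.3); st(f"down {h}")
a,d=optics.grab_frame("scene")
cv2.imwrite("pics/down.png",cv2.resize(a[150:290,130:300],None,fx=3,fy=3)[:,:,::-1])
E
```

```text
near 16.83 [ 520.8 -189.1   76.1] [-0.4 -0.4 -2.7] 19.1
down True 17.62 [ 520.  -188.7   65.4] [ 0.8 -0.3  5.7] 19.2
```

View pics/down.png

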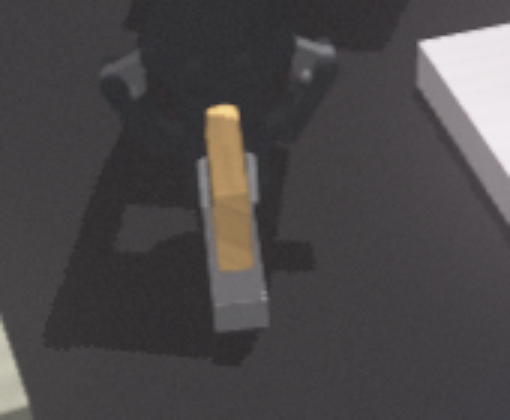

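The foot is flat on the bench, upright, with 5.7 N of contact at the same height as when I gripped it. Next I release, withdraw and check.

```bash
python3 - <<'E'
from h import *
ctrl.gripper_to(60); ctrl.hold(.2)
ctrl.move_l([*S,200],vel=120)
ctrl.set_joints([1.036,0.207,1.542,0,1.393,-0.15]); ctrl.hold(.5); st("clear")
for n,(a,b,l,r) in(("scene",(120,270,180,470)),("top",(90,260,20,330))):
    p,d=snap(n,n+"_fin");h,s,v=hsv(p);R=np.zeros(d.shape,bool);R[a:b,l:r]=1
    X=pts(n,R&wood(p),d);T=X[X[:,2]>77]; print(n,cv2.minAreaRect(T[:,:2].astype(np.float32)),np.median(T[:,2]))
    for c in blobs(R&(s>90)&(v>70)&((h<20)|(h>170)),6):
        m=np.zeros(d.shape,np.uint8);cv2.fillPoly(m,[c],1);print(n,np.median(pts(n,m>0,d),0).round(1))
E
```

```text
clear 22.89 [215.6 532.9 255.8] [ 0.3 -0.1  0.3] 59.9
scene ((519.29541015625, -188.65908813476562), (18.25751304626465, 90.51508331298828), 77.51007843017578) 80.71171590227318
scene [563.6 208.3  16.2]
scene [ 561.9 -197.    54.8]
scene [486.  210.9  16.3]
top ((520.3103637695312, -187.18560791015625), (19.93644905090332, 89.91255950927734), 77.37667083740234) 80.93645060543551
top [482.1 214.3  17.2]
top [ 497.2 -182.7   80. ]
top [558.8 210.8  17.3]
```

View pics/top_fin.png

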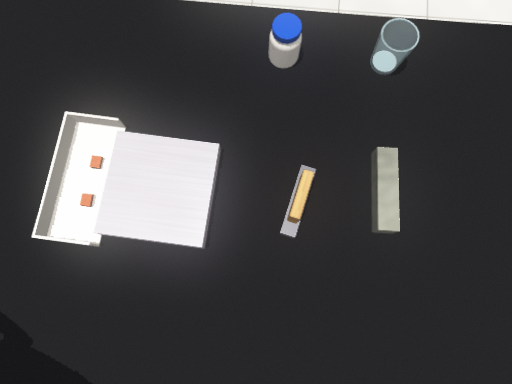

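The final view shows the plate bare and both chips in the tray at (96,162) and (86,200) px. The scraper is upright at its old spot (298,200), and nothing else has moved.

```bash
python3 -c "
from plant import ctrl
print(ctrl.finish_job())"
```

```text
the job is handed in; nothing more can be done
None
```

I gripped the scraper by its handle and swept both chips off the plate into the tray in one pass, about 1 mm above the steel. I then set the scraper back on the bench until I felt light contact (about 6 N), released it and withdrew. I handed the job in with the robot clock at about 23 s, against the 51 s limit.

Last checks, taken from both cameras with the arm clear:
- **Chips:** both lie flat on the tray floor, with their tops at z≈17 mm, and the plate is bare. The fingers were never lowered to the chips' height.
- **Scraper:** it stands upright, handle top at about 81 mm, within about 1 mm and 0.3° of where I found it.
- **Surroundings:** the jar, beaker and mortar bar look unmoved.

No check failed. The two cameras differed by 2 to 5 mm in their position estimates, which was well within the margins. My colour search for the chips also picked up a patch of the wooden handle, and I ignored it.

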